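Make up an axle-nut kit and a shackle kit on their kit boards

TASK

Make up two kits of spares from the loose stock on the table. The axle-nut kit goes on the square plywood board with the upright stud, in the order in which it is fitted: the plain steel sleeve over the stud down onto the board, and the big hex nut over the stud on top of the sleeve. The shackle kit goes on the longer board: stand the black rubber bush in the wide shallow pocket and the steel pin upright in the narrower deep hole; leave the coil spring, the bearing and the jar where they are.

Things in the scene. Friction and masses are not known exactly. Their poses are not given: they have to be found in the camera images.
- stud_board: Square plywood kit board, 66 x 66 mm, 24 mm thick, fixed on the table. Origin at the centre of its underside. From its middle rises an upright threaded steel stud, 10 mm thick with a pointed tip, 67 mm above the board's top (tip 91 mm above the table). Fixed gear shafts about 0.2 m tall stand to the right (-y) of the boards: carry things above them.
- hole_board: Longer plywood kit board, 66 (its x) by 110 mm (its y), 24 mm thick, fixed on the table. Origin at the centre of its underside. At (0, -23 mm) a round shallow pocket 52 mm wide, 8 mm deep (floor 16 mm above the table); at (0, +28 mm) a round deep hole 38 mm wide, 18 mm deep (floor 6 mm above the table).
- sleeve: Plain bright steel distance sleeve, a smooth round tube standing on end: 48 mm outside, bore 24 mm, 30 mm high. Origin at the centre of its underside.
- nut: Big used hexagon nut lying flat: 46 mm across flats, 52 mm across corners, 23 mm high, clear bore about 18 mm. Origin at the centre of its underside. Its x axis is square to a pair of flats and within 0.25 rad of world x at the start. Fixed scrap up to 30 mm high lies about the stock; fingers closing along world x clear it.
- bush: Black rubber bush standing on end, two bulges with a waist between: 40 mm across the bulges, 50 mm high, widest about 12 and 38 mm up. Origin at the centre of its underside.
- pin: Plain round steel shackle pin standing upright, 28 mm diameter, 90 mm high. Origin at the centre of its underside.
- bearing: Ball bearing lying flat, 72 mm across, 19 mm high; not wanted, to be left alone. Origin at the centre of its underside.
- spring: Coil spring standing on end, 44 mm across, 50 mm high; not wanted, to be left alone. Origin at the centre of its underside.
- jar: Jar with a black lid, 49 mm across, 90 mm high; not wanted, to be left alone. Origin at the centre of its underside.
Mind the look-alikes: they are no part of the job. Leave any pink look-alike of the sleeve alone.

How it is judged:
By the outcome, as a careful person would: the job done as asked, in the order asked, and still so for the second after the job is handed in, with the robot touching nothing.
It also fails if it takes over 109 s, if anything falls off the work surface, if the arm or the gripper's body presses on something with over 40 N, if the wrist force passes 120 N, or if a joint passes its speed limit or range.

ROBOT

A 7-joint arm with a two-finger parallel gripper is mounted at the origin on a cart in front of the work surface, level with it; the furniture and walls round the work are solid. World frame = base frame: x ahead of the robot, y to its left, z up, the work surface at z = 0. Lengths are in m, angles in rad, forces in N, time in s.
With the tool pointing down it reaches from about 0.425 to 0.875 m from the base axis. Payload 4.7 kg.
Tool frame: the origin (TCP) lies midway between the tips of the shut fingers; the grasp point (between the pads) lies 19 mm behind it (manip.grasp_offset is the z of the grasp point in the tool frame, in m); z points along the fingers, y is the line along which they close (so a half turn about z gives the same grasp; the last joint's range is limited). The gripper opens to 85 mm and grips with 20 to 120 N. Pads are 22 mm wide; open, the fingers measure 114 mm over their backs; the gripper's body (76 mm by 85 mm) begins 54 mm behind the grasp point. The pads swing forward as they close: fully open they stand 13 mm farther back than shut.
Start: joints at [1.135, 0.321, -0.07, 1.45, 0.023, 1.371, -0.057], TCP at [0.283, -0.585, 0.231] pointing down, gripper open.
Joint ranges: [-2.86, 2.86], [-0.3, 2.09], [-1.38, 1.24], [0.06, 2.45], [-1.56, 4.7], [0.09, 2.05], [-2.69, 2.69]. Speed limits (rad/s): [2.57, 2.57, 3.14, 3.14, 3.14, 3.14, 3.14].

INTERFACE

Orientations are given as a rotation vector (axis times angle).
In Python, from cell import monitor, eyes, close_job, spotter, manip gives the robot as it stands. The module is installed in compiled form; this text tells all that it offers.
- The arm moves only by the shell command python3 -m creep 'ROWS'. ROWS is JSON, a list of rows, each a list of 3 entries, a list of its own where there are three numbers: the shift along the tool's x, y, z normalised to -1 to 1, where 1 is 3 cm, then the turn, a rotation vector about the tool's x, y, z normalised to -1 to 1, where 1 is 6 degrees, then the finger opening in mm, from 0 to 85.4. In form: [[[x, y, z], [rx, ry, rz], fingers], ...]. A call has exactly 5 rows; each row shifts and turns the commanded pose from where the row before left it, along the tool's axes as they then stand; what a row does not reach is not made up. A row lasts 1/10 s, in which the tool goes at most 50 mm and 8.59 degrees, less where a joint would pass 70% of its speed; a pose out of reach is approached as far as the arm can. A call with a number of a shift or a turn outside -1 to 1 is refused whole. A call with a gripper value outside its range is refused whole. The fingers move at their own pace and stop on an object; the grip force is fixed at half the most. Time passes only in rows, so rows that do not move let the fingers close, or fill a call up. It gives the time, the measured TCP pose, the force, the opening and the grip force at its end, in the units of the state.
- monitor.sense(): the state, without advancing time (a new reading comes with each control period).
- eyes.read_camera(name): name is "side" or "top" or "wrist"; returns a dict with "color" (480x640x3 uint8, red, green, blue), "z_map" (480x640 float32, m along the optical axis (not along the pixel's ray), 0 where there is no reading), "K" (3x3 intrinsics, pixels), "k1" (the pictures are not rectified: a ray, as slopes to the right and down, at radius r is drawn at 1 + k1 r^2 times it, then the intrinsics apply), "origin" and "rotation" of the camera in the world. Camera axes: x right, y down, z forward; pixel columns grow to the right and rows downward; lengths in m; the calibration is good to about 2 mm. A picture is of the moment at which its call begins.
- close_job(): hands the job in; it is judged then, once.
Trained networks look in a picture, given as the dict that the camera call returned (one of the last four; its "shot" number tells which), for a name from the list of things; names that differ only in an ending like _2 or _b are one class to them, and where a whole thing is asked for, a point or a joint stands for the part that bears it (a point fixed in the world has none). Each returns a list of dicts, best first, with "p" (0 to 1); they miss things now and then, are a little off and sometimes report something else, mostly with a low value. They report only what shows in the picture. A call takes as long as a camera call. They do not tell look-alikes from the thing itself.
- spotter.boxes_of(query, picture): "point" ([x, y, z] in m, in the coordinates of the camera as it stood for that picture, good to about 4 mm: the middle of the surface that is visible of it).
The state is a dict: "time_s": time; "joint_pos": joint angles; "joint_vel": joint speeds; "tau": joint torques, N m; "tcp_pos": TCP position; "orientation": TCP orientation; "wrist_force": force on the tool from outside, world axes, zero at the start; "torque": the same for the moment, N m; "finger_gap": finger opening in m; "grip_force": force on a finger pad.
Only numpy, scipy, OpenCV 4.12 (cv2) and the standard library are available. Lean on these libraries where they do the work, as an engineer would, in place of code of your own. Each camera call takes 0.05 s, during which the arm holds its last target. There are 200 camera calls.

## Working session

There is one attempt and no reset: what is moved stays moved. The work goes in short steps, Python scripts to look and compute and a shell command to move; the robot and the scene stay as the last step left them, time stands still between calls to the robot, and variables do not carry over. Pictures are saved under pics/ and viewed, at most 14 in all, crops included, and the job is handed in when it is done.

```bash
mkdir -p pics
cat > h.py <<'E'
import numpy as np, cv2
from cell import monitor, eyes, spotter, manip
from scipy.spatial.transform import Rotation as R
def rot(c):
    r=np.array(c["rotation"]); 
    return r if r.shape==(3,3) else R.from_rotvec(r).as_matrix()
def dist(c):return np.array([float(c["k1"]),0,0,0])
def ray(c,uv):
    return cv2.undistortPoints(np.array(uv,float).reshape(-1,1,2),np.array(c["K"],float),dist(c)).reshape(-1,2)
def world(c,uv):
    s=ray(c,uv);z=np.array([c["z_map"][int(v),int(u)] for u,v in uv])
    return (np.c_[s,np.ones(len(s))]*z[:,None])@rot(c).T+np.array(c["origin"])
def atz(c,uv,h):
    d=np.c_[ray(c,uv),np.ones(len(uv))]@rot(c).T;o=np.array(c["origin"])
    return o+d*((h-o[2])/d[:,2])[:,None]
def proj(c,P):
    q=(np.array(P)-np.array(c["origin"]))@rot(c)
    return cv2.projectPoints(q.reshape(-1,1,3),np.zeros(3),np.zeros(3),np.array(c["K"],float),dist(c))[0].reshape(-1,2)
def save(n,c): cv2.imwrite("pics/"+n,c["color"][:,:,::-1])
def cloud(c):
    v,u=np.mgrid[0:480,0:640];uv=np.c_[u.ravel(),v.ravel()]
    return world(c,uv).reshape(480,640,3)
def find(c,q):
    return [(np.round(rot(c)@np.array(d["point"])+np.array(c["origin"]),4).tolist(),round(d["p"],2),np.round(proj(c,[rot(c)@np.array(d["point"])+np.array(c["origin"])])[0]).tolist()) for d in spotter.boxes_of(q,c)]
E
python3 - <<'E'
from h import *
s=monitor.sense();print({k:np.round(v,3) for k,v in s.items()},manip.grasp_offset)
for n in("top","side"):
    c=eyes.read_camera(n);save(n+"1.png",c);print(n,c["k1"],c["origin"],np.round(rot(c),3).tolist(),c["K"])
    for q in ("stud_board","hole_board","sleeve","nut","bush","pin","bearing","spring","jar"): print(q,find(c,q))
E
```

```text
{'time_s': np.float64(0.0), 'joint_pos': array([ 1.135,  0.322, -0.07 ,  1.452,  0.023,  1.371, -0.057]), 'joint_vel': array([-0.   , -0.001, -0.001, -0.003,  0.   ,  0.002,  0.001]), 'tau': array([ 0.0000e+00, -4.9358e+01, -3.8200e-01, -3.1434e+01,  1.3000e-02,
        1.1000e-02,  0.0000e+00]), 'tcp_pos': array([ 0.282, -0.585,  0.23 ]), 'orientation': array([-3.061e+00, -7.000e-01,  1.000e-03]), 'wrist_force': array([ 0.119, -0.213,  0.291]), 'torque': array([-0.008, -0.016, -0.012]), 'grip_force': np.float64(0.0), 'finger_gap': np.float64(0.086)} -0.0187
top -0.03186053206599136 [0.4824778  0.40853372 0.94886921] [[0.022, -0.993, 0.114], [-1.0, -0.021, 0.006], [-0.003, -0.114, -0.993]] [[435.03574557   0.         311.48395355]
 [  0.         435.03574557 232.06321495]
 [  0.           0.           1.        ]]
stud_board []
hole_board [([0.4626, 0.3196, 0.0259], 0.69, [355.0, 293.0])]
sleeve [([0.568, 0.2559, 0.0308], 0.87, [386.0, 243.0]), ([0.4936, 0.6491, 0.0314], 0.84, [199.0, 274.0])]
nut [([0.5034, 0.4954, 0.0242], 0.54, [272.0, 271.0])]
bush [([0.5762, 0.1727, 0.0528], 0.6
[... 569 characters left out ...]
)]
hole_board [([0.455, 0.331, 0.0178], 0.61, [403.0, 237.0])]
sleeve [([0.4872, 0.6622, 0.0229], 0.8, [333.0, 335.0]), ([0.5683, 0.2689, 0.0218], 0.64, [354.0, 212.0]), ([0.5545, 0.5833, 0.0534], 0.33, [307.0, 277.0])]
nut [([0.5122, 0.5018, 0.0225], 0.94, [348.0, 274.0])]
bush [([0.5682, 0.1838, 0.032], 0.64, [366.0, 192.0]), ([0.5678, 0.266, 0.0235], 0.57, [355.0, 211.0])]
pin [([0.584, 0.3673, 0.05], 0.96, [332.0, 218.0])]
bearing [([0.7169, 0.3786, 0.0117], 0.78, [265.0, 227.0]), ([0.4609, 0.4265, 0.021], 0.63, [389.0, 259.0])]
spring [([0.4839, 0.5785, 0.0341], 0.56, [352.0, 296.0]), ([0.4601, 0.4272, 0.022], 0.52, [390.0, 258.0])]
jar [([0.5545, 0.5809, 0.0525], 0.66, [307.0, 277.0])]
```

View pics/top1.png

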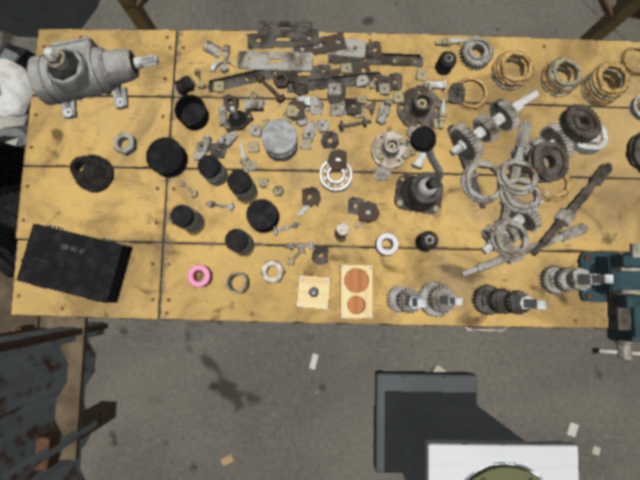

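View pics/side1.png

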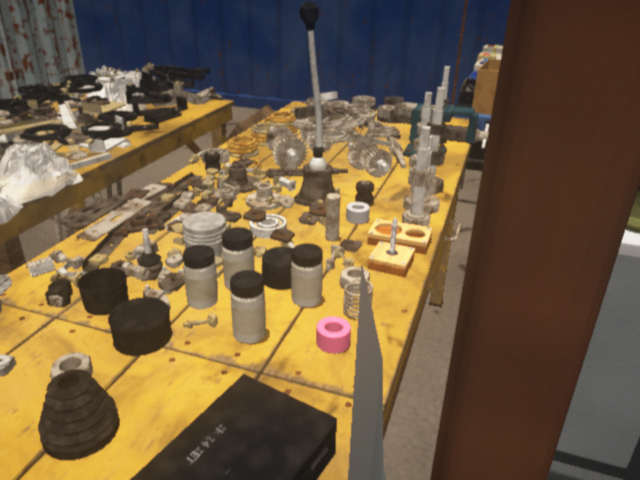

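Top view: the candidates are below.
- **Sleeve:** steel ring at (387,243). The pink one at (199,275) is a look-alike.
- **Nut:** (272,271), with another nut at (124,143).
- **Bush:** (428,239), with the black jar lids at (239,240), (263,215) and (183,217), and the gear knob at (423,139), as look-alikes.
- **Pin:** (342,231).

The stud board is at (313,292). The hole board is at (356,291), turned a quarter turn, with its wide pocket at (355,279). I choose the steel sleeve (387,243), nut (272,271), bush (428,239) and pin (342,231). The side view agrees, and a crop check follows.

Run:
```python
from h import *
c=eyes.read_camera("top");W=cloud(c)
im=cv2.resize(c["color"][215:325,175:465][:,:,::-1],None,fx=2.7,fy=2.7,interpolation=cv2.INTER_CUBIC);cv2.imwrite("pics/crop1.png",im)
s=eyes.read_camera("side");S=cloud(s)
def fit(name,xy,lo,hi,r=.05):
    for n,P in(("top",W),("side",S)):
        m=(np.hypot(P[...,0]-xy[0],P[...,1]-xy[1])<r)&(P[...,2]>lo)&(P[...,2]<hi)
        q=P[m]
        if len(q)<4: print(name,n,len(q));continue
        (cx,cy),rad=cv2.minEnclosingCircle(q[:,:2].astype(np.float32))
        rc=cv2.minAreaRect(q[:,:2].astype(np.float32))
        print(name,n,len(q),"circ",np.round([cx,cy,rad],4),"mean",np.round(q.mean(0),4),"med z",np.round(np.median(q[:,2]),4),"rect",np.round(rc[0],4),np.round(rc[1],4),round(rc[2],1))
fit("sleeve",(.566,.26),.02,.05,.04)
fit("nut",(.506,.498),.012,.04,.04)
fit("bush",(.573,.177),.03,.08,.04)
fit("pin",(.584,.357),.05,.12,.03)
fit("stud",(.462,.415),.035,.12,.03)
fit("studb",(.462,.415),.012,.035,.046)
fit("holeb",(.462,.32),.018,.034,.07)
m=(W[...,2]>.12)&(c["z_map"]>0)&(W[...,0]>.3);m=m.astype(np.uint8)
n,l,st,ce=cv2.connectedComponentsWithStats(m)
for i in range(1,n):
    if st[i,4]>4: q=W[l==i];print("tall",st[i],np.round(q.min(0),2),np.round(q.max(0),2))
m=((S[...,2]>.15)&(s["z_map"]>0)&(S[...,0]>.3)&(S[...,0]<.9)&(S[...,1]>-.4)&(S[...,1]<.9)).astype(np.uint8)
n,l,st,ce=cv2.connectedComponentsWithStats(m)
for i in range(1,n):
    if st[i,4]>4: q=S[l==i];print("tallS",st[i],np.round(q.min(0),2),np.round(q.max(0),2))
print(R.from_rotvec(monitor.sense()["orientation"]).as_matrix().round(3))
```

```text
sleeve top 321 circ [0.5662 0.253  0.0241] mean [0.5655 0.2538 0.0307] med z 0.0312 rect [0.5659 0.2533] [0.0465 0.0469] 62.5
sleeve side 241 circ [0.567  0.2548 0.0261] mean [0.5646 0.2591 0.0262] med z 0.027 rect [0.5657 0.2561] [0.0475 0.0474] 84.6
nut top 301 circ [0.5076 0.4903 0.0325] mean [0.503  0.4951 0.0239] med z 0.0241 rect [0.5031 0.4918] [0.0445 0.06  ] 1.1
nut side 361 circ [0.5071 0.4911 0.0335] mean [0.5067 0.4962 0.0195] med z 0.0208 rect [0.503  0.4911] [0.0459 0.0654] 5.4
bush top 301 circ [0.5746 0.1688 0.0203] mean [0.574  0.1704 0.0481] med z 0.0489 rect [0.5745 0.1696] [0.0391 0.0385] 43.3
bush side 205 circ [0.5751 0.1743 0.021 ] mean [0.5719 0.1799 0.0418] med z 0.0435 rect [0.5734 0.175 ] [0.038  0.0359] 9.0
pin top 158 circ [0.5886 0.3526 0.013 ] mean [0.5872 0.3534 0.0878] med z 0.0911 rect [0.5884 0.3524] [0.0239 0.025 ] 46.8
pin side 319 circ [0.5891 0.357  0.0149] mean [0.5864 0.3612 0.0727] med z 0.0735 rect [0.5881 0.3565] [0.0265 0.0265] 10.3
stud top 22 circ [0.4618 0.4079 0.0049] mean [0.4614 0.4078 0.0865] med z 0.0884 rect [0.4612 0.4079] [0.008
[... 1179 characters left out ...]
73] [ 0.51 -0.22  0.12] [ 0.57 -0.17  0.14]
tall [579 274  34  11 339] [ 0.49 -0.12  0.12] [ 0.51 -0.1   0.19]
tall [503 290  44  25 710] [0.43 0.02 0.12] [0.48 0.06 0.24]
tall [617 290  23   4  69] [ 0.47 -0.21  0.12] [ 0.48 -0.17  0.14]
tall [404 293  22  17 245] [0.44 0.21 0.12] [0.47 0.24 0.21]
tall [620 294  20  48 558] [ 0.38 -0.22  0.12] [ 0.47 -0.18  0.14]
tall [446 296  16   9 129] [0.45 0.14 0.12] [0.46 0.16 0.16]
tallS [ 299    2   24  132 1062] [0.65 0.18 0.15] [0.69 0.29 0.41]
tallS [418  66  32  89 875] [ 0.43 -0.34  0.15] [0.49 0.24 0.24]
tallS [423  92   9  19 130] [ 0.49 -0.12  0.15] [ 0.51 -0.1   0.19]
[[ 0.901  0.435  0.   ]
 [ 0.435 -0.901 -0.   ]
 [-0.     0.    -1.   ]]
```

View pics/crop1.png

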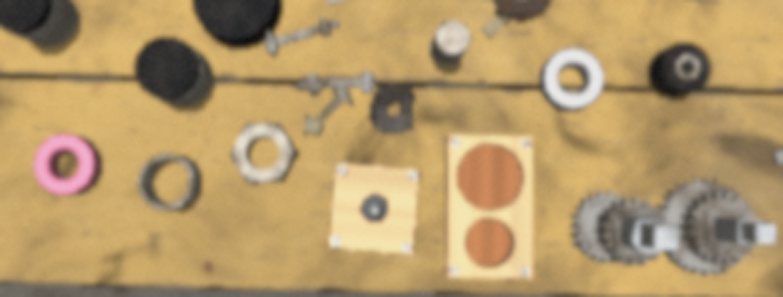

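The crop confirms the choice:
- bright steel sleeve at crop (572,78)
- plain hex nut at (263,153)
- black bush at (680,68)
- pin at (451,42)
- stud at (374,208)
- wide pocket at (490,177) and deep hole at (489,242)

I'm rising, turning so the fingers close along x, and going above the boards.

```bash
python3 -m creep '[[[0,0,-0.8],[0,0,-1],85],[[0,0,-0.8],[0,0,-1],85],[[0,0,-0.8],[0,0,-1],85],[[0,0,-0.8],[0,0,-1],85],[[0,0,-0.8],[0,0,-1],85]]'
python3 -m creep '[[[0,0,0],[0,0,-1],85],[[0,0,0],[0,0,-1],85],[[0,0,0],[0,0,-1],85],[[0,0,0],[0,0,-1],85],[[0,0,0],[0,0,-1],85]]'
python3 -m creep '[[[0,0,0],[0,0,-0.7],85],[[0,0,0],[0,0,0],85],[[0.5,0.1,0],[0,0,0],85],[[1,0.235,0],[0,0,0],85],[[1,0.235,0],[0,0,0],85]]'
```

```text
time_s: 1.6
tcp_pos: [0.2825, -0.5853, 0.3524]
orientation: [2.773, 1.475, -0.0]
wrist_force: [0.4, -0.5, -0.5]
finger_gap: 0.0854
grip_force: 0.0
time_s: 2.1
tcp_pos: [0.2826, -0.5854, 0.3513]
orientation: [-2.297, -2.143, 0.0]
wrist_force: [0.6, -0.4, 0.3]
finger_gap: 0.0852
grip_force: 0.0
time_s: 2.6
tcp_pos: [0.2996, -0.5098, 0.3509]
orientation: [-2.225, -2.217, -0.0]
wrist_force: [1.7, 0.2, 0.5]
finger_gap: 0.0851
grip_force: 0.0
```

```bash
python3 -m creep '[[[1,0.24,0],[0,0,0],85],[[1,0.24,0],[0,0,0],85],[[1,0.24,0],[0,0,0],85],[[1,0.24,0],[0,0,0],85],[[1,0.24,0],[0,0,0],85]]'
python3 -m creep '[[[1,0.24,0],[0,0,0],85],[[1,0.24,0],[0,0,0],85],[[1,0.24,0],[0,0,0],85],[[1,0.24,0],[0,0,0],85],[[1,0.24,0],[0,0,0],85]]'
python3 -m creep '[[[1,0.24,0],[0,0,0],85],[[1,0.24,0],[0,0,0],85],[[1,0.24,0],[0,0,0],85],[[1,0.24,0],[0,0,0],85],[[1,0.24,0],[0,0,0],85]]'
python3 -m creep '[[[1,0.24,0],[0,0,0],85],[[1,0.24,0],[0,0,0],85],[[1,0.24,0],[0,0,0],85],[[1,0.24,0],[0,0,0],85],[[1,0.24,0],[0,0,0],85]]'
python3 -m creep '[[[1,0.24,0],[0,0,0],85],[[1,0.24,0],[0,0,0],85],[[1,0.24,0],[0,0,0],85],[[1,0.24,0],[0,0,0],85],[[1,0.24,0],[0,0,0],85]]'
python3 -m creep '[[[1,0.24,0],[0,0,0],85],[[1,0.24,0],[0,0,0],85],[[0.5,0.24,0],[0,0,0],85],[[0,0,0],[0,0,0],85],[[0,0,0],[0,0,0],85]]'
python3 - <<'E'
from h import *
c=eyes.read_camera("wrist");save("w1.png",c);print(c["origin"],np.round(rot(c),3).tolist(),monitor.sense()["joint_pos"].round(2) if 1 else 0)
E
```

```text
time_s: 3.1
tcp_pos: [0.336, -0.3591, 0.3515]
orientation: [2.224, 2.218, -0.0]
wrist_force: [0.8, 0.4, 0.0]
finger_gap: 0.085
grip_force: 0.0
time_s: 3.6
tcp_pos: [0.372, -0.2091, 0.3515]
orientation: [2.224, 2.218, -0.0]
wrist_force: [0.4, 0.3, -0.6]
finger_gap: 0.0853
grip_force: 0.0
time_s: 4.1
tcp_pos: [0.4081, -0.059, 0.3516]
orientation: [2.223, 2.218, -0.0]
wrist_force: [1.6, 0.1, 0.5]
finger_gap: 0.0845
grip_force: 0.0
time_s: 4.6
tcp_pos: [0.4441, 0.091, 0.3515]
orientation: [2.223, 2.218, 0.0]
wrist_force: [0.1, -0.3, 0.2]
finger_gap: 0.0851
grip_force: 0.0
time_s: 5.1
tcp_pos: [0.4806, 0.2403, 0.3517]
orientation: [2.225, 2.216, 0.001]
wrist_force: [-0.0, -0.7, 0.5]
finger_gap: 0.0848
grip_force: 0.0
time_s: 5.6
tcp_pos: [0.5015, 0.3144, 0.3511]
orientation: [-2.222, -2.22, 0.001]
wrist_force: [-0.8, -0.7, -0.5]
finger_gap: 0.0852
grip_force: 0.0
[0.50209863 0.38079369 0.49410568] [[1.0, -0.0, -0.002], [-0.001, -0.965, -0.263], [-0.002, 0.263, -0.965]] [ 0.29  0.36 -1.18  1.37  0.33  1.62 -0.85]
```

View pics/w1.png

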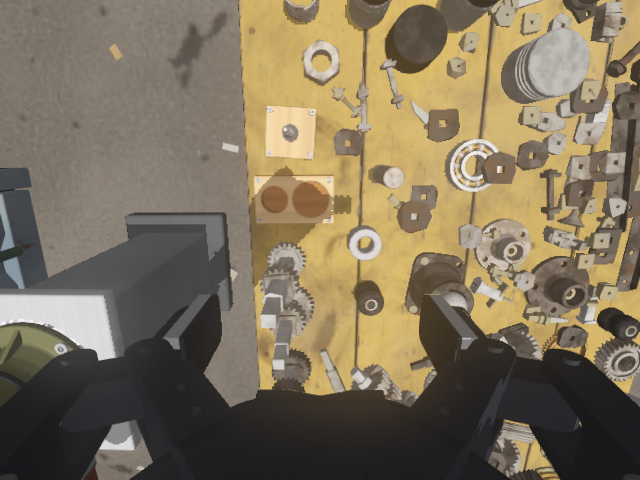

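Wrist view: nut (321,62), stud tip (290,132), deep hole (274,199), pocket (311,199), pin (393,177), sleeve (365,243) and bush (369,297). Gear shafts are at (280,300) and the lever knob at (455,302).

```bash
cat >> h.py <<'E'
def fit(name,P,xy,lo,hi,r=.04):
    m=(np.hypot(P[...,0]-xy[0],P[...,1]-xy[1])<r)&(P[...,2]>lo)&(P[...,2]<hi)
    n,l,st,ce=cv2.connectedComponentsWithStats(m.astype(np.uint8))
    if n<2: print(name,"none");return
    q=P[l==1+np.argmax(st[1:,4])]
    (cx,cy),rad=cv2.minEnclosingCircle(q[:,:2].astype(np.float32));rc=cv2.minAreaRect(q[:,:2].astype(np.float32))
    print(name,len(q),"circ",np.round([cx,cy,rad],4),"mean",np.round(q.mean(0),4),"z",np.round(np.percentile(q[:,2],[5,50,95]),4),"rect",np.round(rc[0],4),np.round(rc[1],4),round(rc[2],1))
E
python3 - <<'E'
from h import *
for n in("wrist","top"):
    c=eyes.read_camera(n);W=cloud(c);print(n,monitor.sense()["tcp_pos"].round(4))
    for a in (("sleeve",(.566,.255),.024,.036),("nut",(.503,.493),.02,.03),("bush",(.574,.171),.046,.056),("pin",(.588,.354),.085,.097,.03),("studtip",(.461,.409),.07,.1,.02),("studb",(.461,.409),.021,.029,.046),("holeb",(.462,.321),.02,.03,.08),("jar",(.56,.558),.085,.1,.04),("spring",(.477,.572),.04,.055,.035)): 
        fit(a[0],W,*a[1:])
    hsv=cv2.cvtColor(c["color"],cv2.COLOR_RGB2HSV);d=W-[.462,.32,0]
    # holes: reddish-brown inside board
    px=((W[...,2]<.03)&(hsv[...,1]>120)&(hsv[...,2]<210)&(hsv[...,0]<14)&(np.hypot(d[...,0],d[...,1])<.08)).astype(np.uint8)
    k,l,st,ce=cv2.connectedComponentsWithStats(px)
    for i in range(1,k):
        if st[i,4]>60:
            co,_=cv2.findContours((l==i).astype(np.uint8),0,cv2.CHAIN_APPROX_NONE);e=cv2.fitEllipse(co[0])
            print("hole",np.round(e[0],1),np.round(e[1],1),atz(c,[e[0]],.024).round(4),np.median(W[l==i][:,2]).round(4))
E
```

```text
wrist [0.5019 0.3133 0.3514]
sleeve 646 circ [0.5653 0.2531 0.024 ] mean [0.5649 0.2539 0.0298] z [0.0272 0.0301 0.0317] rect [0.5649 0.2532] [0.0462 0.047 ] 2.9
nut 816 circ [0.5022 0.4956 0.0256] mean [0.5026 0.4945 0.0232] z [0.021  0.0233 0.0248] rect [0.5026 0.4956] [0.045  0.0508] 0.4
bush 447 circ [0.5737 0.1696 0.0198] mean [0.5738 0.1699 0.0484] z [0.0464 0.0484 0.0506] rect [0.5739 0.169 ] [0.0375 0.036 ] 16.1
pin 386 circ [0.5884 0.3524 0.013 ] mean [0.5879 0.3526 0.0901] z [0.0883 0.0902 0.0915] rect [0.5883 0.3522] [0.0252 0.0249] 1.8
studtip 68 circ [0.4618 0.4063 0.0049] mean [0.4625 0.4059 0.0856] z [0.073  0.0865 0.092 ] rect [0.4619 0.4064] [0.009  0.0091] 43.1
studb 2370 circ [0.4602 0.4074 0.0448] mean [0.4612 0.4075 0.0246] z [0.0231 0.0246 0.0261] rect [0.461  0.4071] [0.0656 0.0648] 86.4
holeb 2100 circ [0.4648 0.3176 0.0631] mean [0.4601 0.3182 0.0243] z [0.0227 0.0243 0.0259] rect [0.4645 0.317 ] [0.1086 0.0664] 0.0
jar none
spring 162 circ [0.4789 0.5553 0.0186] mean [0.4774 0.5492 0.0452] z [0.0405 0.0435 0.0503] rect [0.4792 0.5502] [0.0369 0.0102] 2.6
top
[... 513 characters left out ...]
0947] rect [0.4612 0.408 ] [0.0079 0.0079] 1.5
studb 905 circ [0.4619 0.4081 0.0447] mean [0.4622 0.4076 0.0255] z [0.0229 0.0256 0.028 ] rect [0.4623 0.4074] [0.0659 0.0638] 86.5
holeb 849 circ [0.4662 0.3178 0.0626] mean [0.4585 0.319  0.0254] z [0.0227 0.0255 0.0281] rect [0.4658 0.318 ] [0.1081 0.0653] 0.3
jar 430 circ [0.5623 0.5633 0.0235] mean [0.5621 0.5629 0.0915] z [0.0888 0.0915 0.0942] rect [0.5622 0.5625] [0.0441 0.045 ] 3.0
spring 120 circ [0.4802 0.5678 0.0221] mean [0.4787 0.5674 0.0471] z [0.0418 0.0472 0.052 ] rect [0.4803 0.5671] [0.0391 0.0424] 0.8
hole [356.3 280.3] [20.8 21.9] [[0.4882 0.317  0.024 ]] 0.0175
hole [355.6 304.5] [15.1 15.5] [[0.4377 0.3179 0.024 ]] 0.0076
```

```bash
python3 -m creep '[[[-0.5,0.525,0.6],[0,0,0],85],[[-0.5,0.525,0.6],[0,0,0],85],[[-0.5,0.525,0.6],[0,0,0],85],[[-0.5,0.525,0.6],[0,0,0],85],[[0,0,1],[0,0,0],85]]'
python3 -m creep '[[[0,0,1],[0,0,0],85],[[0,0,1],[0,0,0],85],[[0,0,1],[0,0,0],85],[[0,0,1],[0,0,0],85],[[0,0,0.6],[0,0,0],85]]'
python3 -m creep '[[[0,0,0],[0,0,0],85],[[0,0,0],[0,0,0],85],[[0,0,0],[0,0,0],85],[[0,0,0],[0,0,0],85],[[0,0,0],[0,0,0],85]]'
python3 - <<'E'
from h import *
c=eyes.read_camera("wrist");W=cloud(c);save("w2.png",c)
fit("sleeve",W,(.565,.254),.024,.036)
s=monitor.sense();print(s["tcp_pos"],s["joint_pos"].round(2))
E
```

```text
time_s: 6.25
tcp_pos: [0.5694, 0.2491, 0.2473]
orientation: [2.23, 2.211, 0.001]
wrist_force: [0.3, -0.9, 0.4]
finger_gap: 0.0851
grip_force: 0.0
time_s: 6.75
tcp_pos: [0.5641, 0.252, 0.1071]
orientation: [-2.222, -2.218, 0.007]
wrist_force: [0.0, -1.8, 0.2]
finger_gap: 0.0848
grip_force: 0.0
time_s: 7.25
tcp_pos: [0.5653, 0.2548, 0.1124]
orientation: [2.221, 2.22, 0.002]
wrist_force: [0.9, 0.8, 0.0]
finger_gap: 0.0852
grip_force: 0.0
sleeve 2650 circ [0.5658 0.2529 0.0241] mean [0.5659 0.254  0.03  ] z [0.0278 0.0302 0.0313] rect [0.5659 0.2532] [0.0468 0.047 ] 19.2
[0.56512379 0.25471234 0.11216302] [ 0.32  0.56 -1.04  1.65  0.51  1.23 -0.83]
```

View pics/w2.png

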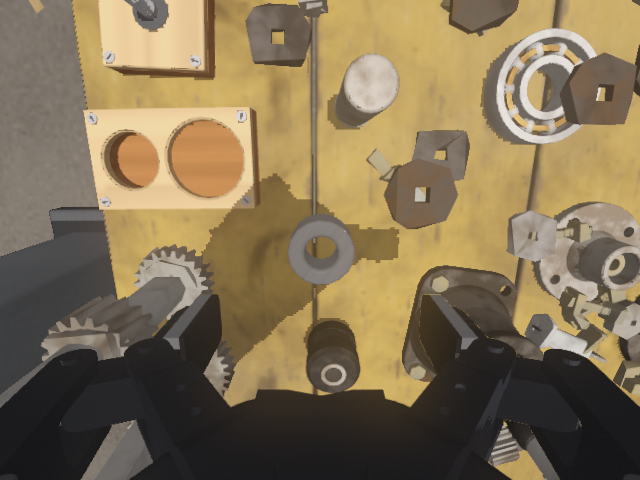

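Sleeve (320,248) lies midway between the fingers, and it is plain steel. The path down is clear.

```bash
python3 -m creep '[[[-0.06,0.02,0.7],[0,0,0],66],[[0,0,0.9],[0,0,0],66],[[0,0,0.9],[0,0,0],66],[[0,0,0.6],[0,0,0],66],[[0,0,0.3],[0,0,0],66]]'
python3 -m creep '[[[0,0,0.2],[0,0,0],66],[[0,0,0],[0,0,0],66],[[0,0,0],[0,0,0],66],[[0,0,0],[0,0,0],66],[[0,0,0],[0,0,0],66]]'
python3 -m creep '[[[0,0,0],[0,0,0],30],[[0,0,0],[0,0,0],30],[[0,0,0],[0,0,0],30],[[0,0,0],[0,0,0],30],[[0,0,0],[0,0,0],30]]'
python3 -m creep '[[[0,0,0],[0,0,0],30],[[0,0,0],[0,0,0],30],[[0,0,0],[0,0,0],30],[[0,0,0],[0,0,0],30],[[0,0,0],[0,0,0],30]]'
```

```text
time_s: 7.8
tcp_pos: [0.5646, 0.2522, 0.0077]
orientation: [-2.221, -2.221, 0.003]
wrist_force: [0.3, -1.5, 0.9]
finger_gap: 0.0659
grip_force: 0.0
time_s: 8.3
tcp_pos: [0.5658, 0.2529, 0.0041]
orientation: [2.222, 2.22, 0.002]
wrist_force: [-0.4, 0.7, 0.8]
finger_gap: 0.0662
grip_force: 0.0
time_s: 8.8
tcp_pos: [0.5658, 0.2529, 0.004]
orientation: [2.222, 2.22, 0.001]
wrist_force: [-0.9, -1.1, 5.4]
finger_gap: 0.0422
grip_force: 62.0
time_s: 9.3
tcp_pos: [0.5657, 0.2529, 0.004]
orientation: [2.222, 2.22, 0.001]
wrist_force: [-0.4, -0.9, 6.3]
finger_gap: 0.0427
grip_force: 62.0
```

```bash
python3 -m creep '[[[0,0,-0.5],[0,0,0],30],[[0,0,-1],[0,0,0],30],[[0,0,-1],[0,0,0],30],[[0,0,-1],[0,0,0],30],[[0,0,-1],[0,0,0],30]]'
python3 -m creep '[[[0.5,-0.35,0],[0,0,0],30],[[0.8,-0.54,0],[0,0,0],30],[[0.8,-0.54,0],[0,0,0],30],[[0.8,-0.54,0],[0,0,0],30],[[0.8,-0.54,0],[0,0,0],30]]'
python3 -m creep '[[[0.8,-0.54,0],[0,0,0],30],[[0.6,-0.4,0],[0,0,0],30],[[0,0,0],[0,0,0],30],[[0,0,0],[0,0,0],30],[[0,0,0],[0,0,0],30]]'
python3 - <<'E'
from h import *
c=eyes.read_camera("wrist");W=cloud(c);save("w3.png",c)
t=eyes.read_camera("top");T=cloud(t)
s=monitor.sense();z=s["tcp_pos"][2];print(s["tcp_pos"],s["joint_pos"].round(2))
x,y=s["tcp_pos"][:2]
fit("sl",W,(x,y),z+.015,z+.035,.03);fit("studtip",W,(.4615,.4075),.06,.1,.02)
s2=eyes.read_camera("side");save("s2.png",s2)
E
```

```text
time_s: 9.8
tcp_pos: [0.5645, 0.2524, 0.1393]
orientation: [-2.221, -2.221, 0.002]
wrist_force: [0.2, 0.5, -2.7]
finger_gap: 0.0428
grip_force: 61.6
time_s: 10.3
tcp_pos: [0.4875, 0.3646, 0.1369]
orientation: [-2.22, -2.222, 0.004]
wrist_force: [0.3, -0.0, -2.4]
finger_gap: 0.0427
grip_force: 61.8
time_s: 10.8
tcp_pos: [0.4621, 0.4046, 0.1374]
orientation: [2.223, 2.219, -0.003]
wrist_force: [-0.7, -0.1, -3.4]
finger_gap: 0.0425
grip_force: 61.7
[0.46261361 0.40445147 0.13771121] [ 0.06  0.53 -1.08  1.63  0.49  1.28 -1.11]
sl 10014 circ [0.4625 0.4093 0.0285] mean [0.4624 0.4079 0.1629] z [0.1554 0.1635 0.1678] rect [0.4598 0.4061] [0.0473 0.0533] 73.5
studtip 100 circ [0.4609 0.4081 0.0049] mean [0.4611 0.4109 0.0688] z [0.0606 0.0686 0.0771] rect [0.4606 0.4101] [0.0096 0.004 ] 7.5
```

View pics/w3.png

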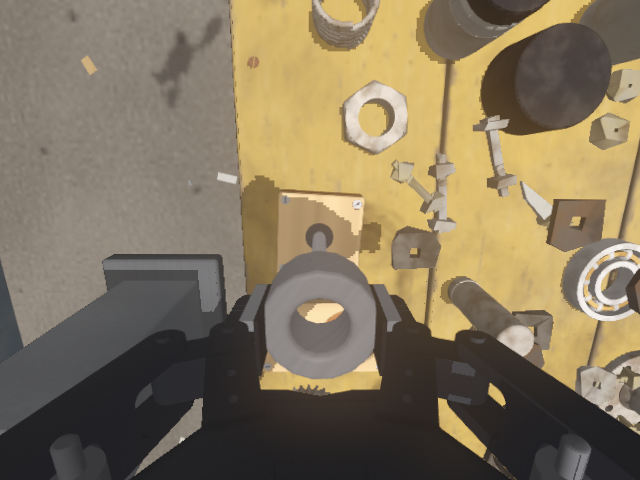

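Sleeve is in the fingers, its bore at (320,318) and the stud at (319,235) beyond it in the view. It needs about 3 mm more +y before lowering.

```bash
python3 -m creep '[[[0.1,-0.04,0.5],[0,0,0],30],[[0,0,0.5],[0,0,0],30],[[0,0,0],[0,0,0],30],[[0,0,0],[0,0,0],30],[[0,0,0],[0,0,0],30]]'
python3 - <<'E'
from h import *
s=monitor.sense();print(s["tcp_pos"])
c=eyes.read_camera("wrist");W=cloud(c);z=s["tcp_pos"][2]
g=((W[...,2]>z+.0215)&(W[...,2]<z+.033)&(np.hypot(W[...,0]-.4615,W[...,1]-.4075)<.027)).astype(np.uint8)
q=W[g>0];print(len(q))
h=(q[:,1]-.4075)
# bore: ring inner edge fit
co,hi=cv2.findContours(g,cv2.RETR_CCOMP,cv2.CHAIN_APPROX_NONE)
for k,cc in enumerate(co):
    if len(cc)>40:
        e=cv2.fitEllipse(cc);print(len(cc),hi[0][k][3],np.round(e[0],1),np.round(e[1],1),atz(c,[e[0]],z+.026).round(4))
E
```

```text
time_s: 11.45
tcp_pos: [0.4607, 0.409, 0.1084]
orientation: [-2.222, -2.221, -0.001]
wrist_force: [0.3, -0.6, -3.1]
finger_gap: 0.0428
grip_force: 61.6
[0.46073376 0.40899952 0.10841838]
8344
417 -1 [320.2 323.4] [110.3 125.8] [[0.4611 0.4114 0.1344]]
170 0 [319.5 323.9] [52.2 59.6] [[0.4609 0.4113 0.1344]]
```

```bash
python3 -m creep '[[[-0.07,0.02,0.3],[0,0,0],30],[[0,0,0.5],[0,0,0],30],[[0,0,0.5],[0,0,0],30],[[0,0,0.4],[0,0,0],30],[[0,0,0],[0,0,0],30]]'
python3 -m creep '[[[0,0,0.4],[0,0,0],30],[[0,0,0.3],[0,0,0],30],[[0,0,0.1],[0,0,0],30],[[0,0,0],[0,0,0],30],[[0,0,0],[0,0,0],30]]'
```

```text
time_s: 12.0
tcp_pos: [0.46, 0.4052, 0.0543]
orientation: [-2.221, -2.221, 0.007]
wrist_force: [-0.6, -0.7, -2.1]
finger_gap: 0.0429
grip_force: 61.7
time_s: 12.5
tcp_pos: [0.4614, 0.4069, 0.0336]
orientation: [2.222, 2.221, 0.001]
wrist_force: [-0.3, 0.3, -3.1]
finger_gap: 0.0426
grip_force: 61.8
```

```bash
python3 -m creep '[[[0,0,0.06],[0,0,0],30],[[0,0,0.05],[0,0,0],30],[[0,0,0.04],[0,0,0],30],[[0,0,0],[0,0,0],30],[[0,0,0],[0,0,0],30]]'
python3 -m creep '[[[0,0,0],[0,0,0],64],[[0,0,0],[0,0,0],64],[[0,0,0],[0,0,0],64],[[0,0,0],[0,0,0],64],[[0,0,0],[0,0,0],64]]'
```

```text
time_s: 13.0
tcp_pos: [0.4613, 0.4066, 0.0288]
orientation: [2.222, 2.221, -0.0]
wrist_force: [0.0, 0.6, -3.4]
finger_gap: 0.0428
grip_force: 61.8
time_s: 13.5
tcp_pos: [0.4614, 0.4067, 0.0289]
orientation: [2.222, 2.221, 0.0]
wrist_force: [0.1, 0.1, 0.3]
finger_gap: 0.064
grip_force: 0.0
```

```bash
python3 -m creep '[[[0,0,-0.5],[0,0,0],64],[[0,0,-0.8],[0,0,0],64],[[0,0,-0.9],[0,0,0],64],[[0,0,-0.9],[0,0,0],64],[[0,0,-0.3],[0,0,0],64]]'
python3 -m creep '[[[0.6,0.28,0],[0,0,0],70],[[0.8,0.37,0],[0,0,0],70],[[0.8,0.37,0],[0,0,0],70],[[0.77,0.35,0],[0,0,0],70],[[0,0,0],[0,0,0],70]]'
python3 -m creep '[[[0,0,0],[0,0,0],70],[[0,0,0],[0,0,0],70],[[0,0,0],[0,0,0],70],[[0,0,0],[0,0,0],70],[[0,0,0],[0,0,0],70]]'
python3 - <<'E'
from h import *
s=monitor.sense();print(s["tcp_pos"],s["joint_pos"].round(2))
c=eyes.read_camera("wrist");W=cloud(c);save("w4.png",c)
t=eyes.read_camera("top");T=cloud(t)
fit("nut",W,(.5025,.4957),.018,.03,.03)
fit("jar",W,(.562,.563),.08,.1,.035)
fit("sleeveTop",T,(.4615,.4075),.045,.06,.03)
fit("stud",T,(.4615,.4075),.075,.1,.03)
E
```

```text
time_s: 14.0
tcp_pos: [0.4622, 0.4084, 0.1348]
orientation: [2.221, 2.221, 0.008]
wrist_force: [-0.2, 0.8, -0.1]
finger_gap: 0.0638
grip_force: 0.0
time_s: 14.5
tcp_pos: [0.5019, 0.4984, 0.1302]
orientation: [-2.218, -2.221, -0.001]
wrist_force: [0.8, -0.1, -0.6]
finger_gap: 0.0698
grip_force: 0.0
time_s: 15.0
tcp_pos: [0.5026, 0.4951, 0.1309]
orientation: [2.222, 2.22, 0.0]
wrist_force: [-0.3, -0.0, -0.3]
finger_gap: 0.0699
grip_force: 0.0
[0.50264266 0.49513194 0.13094958] [-0.18  0.7  -0.99  1.39  0.59  1.36 -1.18]
nut 2086 circ [0.5026 0.4958 0.0261] mean [0.5025 0.4972 0.023 ] z [0.0204 0.0233 0.0245] rect [0.5025 0.4961] [0.0458 0.0515] 4.8
jar 6154 circ [0.5621 0.5632 0.0235] mean [0.5611 0.5635 0.0901] z [0.0887 0.0903 0.0914] rect [0.562  0.5628] [0.0457 0.0464] 71.2
sleeveTop none
stud none
```

View pics/w4.png

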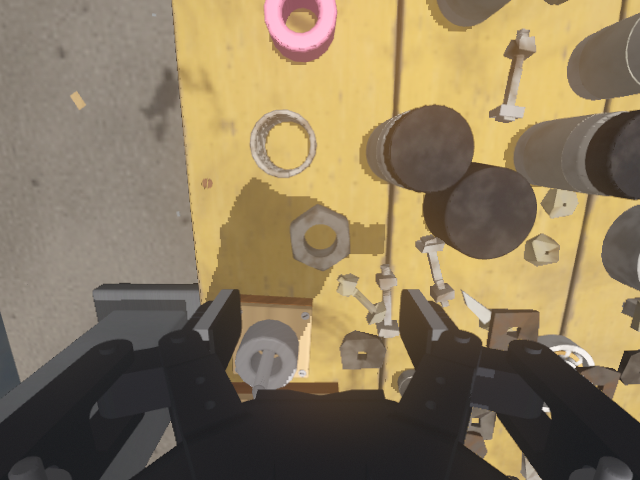

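Sleeve sits over the stud (267,355). The nut (320,238) lies clear of the spring (283,143), with the jar at (430,148). I'm checking the nut's yaw.

Run:
```python
from h import *
c=eyes.read_camera("wrist");W=cloud(c)
m=(np.hypot(W[...,0]-.5025,W[...,1]-.496)<.03)&(W[...,2]>.02)&(W[...,2]<.03)
q=W[m][:,:2]
r=[]
for a in np.arange(-30,30,1.):
    w=[np.ptp(np.percentile(q@[np.cos(np.radians(a+k)),np.sin(np.radians(a+k))],[.3,99.7])) for k in(0,60,120)];r.append((sum(w)/3,a,w[0]))
print(sorted(r)[:4])
b=min(r)[1]
for k in(0,60,120):
    d=np.array([np.cos(np.radians(b+k)),np.sin(np.radians(b+k))]);p=np.percentile(q@d,[.3,99.7]);print(k,p.mean()-np.array([.5025,.4957])@d)
```

```text
[(np.float64(0.04512982743790659), np.float64(5.0), np.float64(0.04525654952627467)), (np.float64(0.04515648778424005), np.float64(4.0), np.float64(0.04527000825870464)), (np.float64(0.04518863869734815), np.float64(3.0), np.float64(0.045373917285138066)), (np.float64(0.04525818485517367), np.float64(6.0), np.float64(0.04529347988170285))]
0 -1.285835951625458e-05
60 0.00035051753822012977
120 0.00040497130796685044
```

```bash
python3 -m creep '[[[0.03,0,0.4],[0,0,-0.75],64],[[0,0,0.8],[0,0,0],64],[[0,0,0.8],[0,0,0],64],[[0,0,0.8],[0,0,0],64],[[0,0,0.6],[0,0,0],64]]'
python3 -m creep '[[[0,0,0.4],[0,0,0],64],[[0,0,0.2],[0,0,0],64],[[0,0,0.1],[0,0,0],64],[[0,0,0],[0,0,0],64],[[0,0,0],[0,0,0],64]]'
```

```text
time_s: 15.65
tcp_pos: [0.5021, 0.496, 0.027]
orientation: [2.133, 2.306, -0.002]
wrist_force: [0.1, -0.2, 0.1]
finger_gap: 0.0641
grip_force: 0.0
time_s: 16.15
tcp_pos: [0.5028, 0.4972, 0.0088]
orientation: [2.133, 2.306, 0.002]
wrist_force: [0.6, 0.2, 1.0]
finger_gap: 0.064
grip_force: 0.0
```

```bash
python3 -m creep '[[[-0.03,0,0.15],[0,0,0],64],[[0,0,0],[0,0,0],64],[[0,0,0],[0,0,0],64],[[0,0,0],[0,0,0],30],[[0,0,0],[0,0,0],30]]'
python3 -m creep '[[[0,0,0],[0,0,0],30],[[0,0,0],[0,0,0],30],[[0,0,0],[0,0,0],30],[[0,0,0],[0,0,0],30],[[0,0,0],[0,0,0],30]]'
python3 -m creep '[[[0,0,-0.4],[0,0,0],30],[[0,0,-0.9],[0,0,0],30],[[0,0,-1],[0,0,0],30],[[0,0,-1],[0,0,0],30],[[0,0,-1],[0,0,0],30]]'
```

```text
time_s: 16.65
tcp_pos: [0.5027, 0.496, 0.0039]
orientation: [2.133, 2.306, 0.001]
wrist_force: [-0.2, -0.1, -1.8]
finger_gap: 0.0446
grip_force: 62.2
time_s: 17.15
tcp_pos: [0.5027, 0.496, 0.0037]
orientation: [2.133, 2.306, 0.001]
wrist_force: [0.2, 0.8, 5.2]
finger_gap: 0.0445
grip_force: 62.9
time_s: 17.65
tcp_pos: [0.5019, 0.4951, 0.1329]
orientation: [-2.133, -2.307, 0.003]
wrist_force: [0.2, 0.1, -1.3]
finger_gap: 0.0447
grip_force: 62.2
```

```bash
python3 -m creep '[[[-0.45,-0.25,0],[0,0,0],30],[[-0.8,-0.45,0],[0,0,0],30],[[-0.8,-0.45,0],[0,0,0],30],[[-0.8,-0.44,0],[0,0,0],30],[[0,0,0],[0,0,0],30]]'
python3 -m creep '[[[0,0,0],[0,0,0],30],[[0,0,0],[0,0,0],30],[[0,0,0],[0,0,0],30],[[0,0,0],[0,0,0],30],[[0,0,0],[0,0,0],30]]'
python3 - <<'E'
from h import *
s=monitor.sense();print(s["tcp_pos"]);x,y,z=s["tcp_pos"]
c=eyes.read_camera("wrist");W=cloud(c);save("w5.png",c)
g=((W[...,2]>z+.014)&(W[...,2]<z+.03)&(np.hypot(W[...,0]-x,W[...,1]-y-.002)<.029)).astype(np.uint8)
co,hi=cv2.findContours(g,cv2.RETR_CCOMP,cv2.CHAIN_APPROX_NONE)
for k,cc in enumerate(co):
    if len(cc)>40:
        e=cv2.fitEllipse(cc);print(len(cc),hi[0][k][3],np.round(e[0],1),np.round(e[1],1),atz(c,[e[0]],z+.019).round(4))
print(np.percentile(W[g>0][:,2],[10,50,90]))
for n in("top","side"):
    t=eyes.read_camera(n);T=cloud(t);fit(n+" nut",T,(x,y),z+.012,z+.03,.035);save(n+"5.png",t)
E
```

```text
time_s: 18.15
tcp_pos: [0.4607, 0.4026, 0.1313]
orientation: [2.133, 2.302, -0.008]
wrist_force: [0.2, 0.1, -2.3]
finger_gap: 0.0444
grip_force: 62.2
time_s: 18.65
tcp_pos: [0.4614, 0.4074, 0.1322]
orientation: [-2.132, -2.307, 0.0]
wrist_force: [-0.5, -0.1, -1.3]
finger_gap: 0.0445
grip_force: 62.2
[0.46138805 0.407384   0.1321768 ]
448 -1 [319.7 315.5] [106.2 135.2] [[0.4614 0.4096 0.1512]]
175 0 [319.5 316.8] [52.3 63.2] [[0.4614 0.409  0.1512]]
[0.14951053 0.15177007 0.15312027]
top nut none
side nut 474 circ [0.4613 0.4135 0.0345] mean [0.4607 0.4148 0.1502] z [0.1446 0.1499 0.1593] rect [0.4624 0.4137] [0.0539 0.0501] 44.2
```

View pics/w5.png

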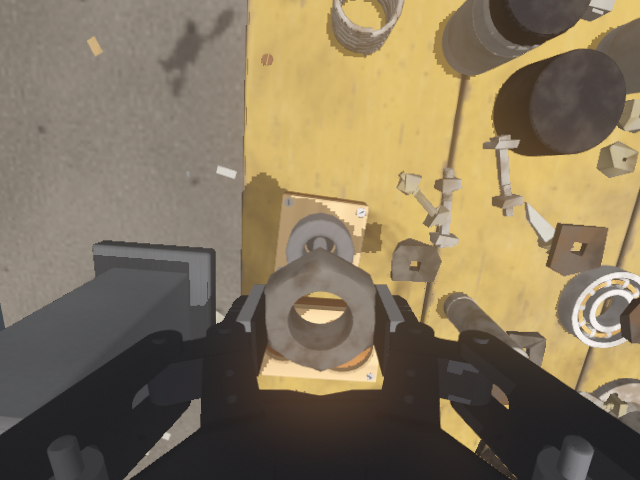

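Nut held squarely at (320,315), with the sleeve and stud below at (320,240).

```bash
python3 -m creep '[[[-0.025,0,0.4],[0,0,0],30],[[0,0,0.5],[0,0,0],30],[[0,0,0.3],[0,0,0],30],[[0,0,0],[0,0,0],30],[[0,0,0],[0,0,0],30]]'
python3 -m creep '[[[0,0,0.2],[0,0,0],30],[[0,0,0.2],[0,0,0],30],[[0,0,0.1],[0,0,0],30],[[0,0,0],[0,0,0],30],[[0,0,0],[0,0,0],30]]'
```

```text
time_s: 19.3
tcp_pos: [0.4614, 0.406, 0.0958]
orientation: [-2.133, -2.306, 0.001]
wrist_force: [-0.2, -0.9, -2.2]
finger_gap: 0.0449
grip_force: 62.2
time_s: 19.8
tcp_pos: [0.4617, 0.406, 0.0813]
orientation: [2.133, 2.306, -0.0]
wrist_force: [0.0, 0.8, -0.9]
finger_gap: 0.0447
grip_force: 62.2
```

```bash
python3 -m creep '[[[0.02,0,0.25],[0,0,0],30],[[0,0,0.25],[0,0,0],30],[[0,0,0.15],[0,0,0],30],[[0,0,0.06],[0,0,0],30],[[0,0,0],[0,0,0],30]]'
python3 -m creep '[[[0,0,0.04],[0,0,0],30],[[0,0,0],[0,0,0],30],[[0,0,0],[0,0,0],30],[[0,0,0],[0,0,0],30],[[0,0,0],[0,0,0],30]]'
```

```text
time_s: 20.3
tcp_pos: [0.4614, 0.4064, 0.0594]
orientation: [-2.133, -2.306, 0.001]
wrist_force: [0.0, 0.2, -1.6]
finger_gap: 0.0447
grip_force: 62.2
time_s: 20.8
tcp_pos: [0.4616, 0.4066, 0.0589]
orientation: [2.133, 2.306, 0.0]
wrist_force: [-1.0, 0.3, -1.7]
finger_gap: 0.0441
grip_force: 62.2
```

```bash
python3 -m creep '[[[0,0,0.01],[0,0,0],62],[[0,0,0],[0,0,0],62],[[0,0,0],[0,0,0],62],[[0,0,-0.4],[0,0,0],62],[[0,0,-0.8],[0,0,0],62]]'
python3 -m creep '[[[0,0,-1],[0,0,0],62],[[0,0,-1],[0,0,0],62],[[0,0,-1],[0,0,0],62],[[0,0,-0.5],[0,0,0],62],[[0,0,0],[0,0,0],62]]'
python3 - <<'E'
from h import *
c=eyes.read_camera("side");x,y=.4615,.4075
P=proj(c,[[x,y,.05]])[0].astype(int);cr=c["color"][P[1]-60:P[1]+60,P[0]-80:P[0]+80][:,:,::-1]
cv2.imwrite("pics/s6.png",cv2.resize(cr,None,fx=4,fy=4,interpolation=cv2.INTER_CUBIC))
W=cloud(eyes.read_camera("wrist"))
fit("nut",W,(x,y),.07,.082,.03);fit("stud",W,(x,y),.084,.1,.03)
E
```

```text
time_s: 21.3
tcp_pos: [0.4608, 0.4057, 0.0939]
orientation: [-2.132, -2.306, 0.005]
wrist_force: [0.6, 0.1, 0.7]
finger_gap: 0.0617
grip_force: 0.0
time_s: 21.8
tcp_pos: [0.4623, 0.4079, 0.2022]
orientation: [2.133, 2.306, 0.007]
wrist_force: [-0.3, 0.0, -0.2]
finger_gap: 0.0618
grip_force: 0.0
nut 1909 circ [0.4615 0.4068 0.026 ] mean [0.4614 0.408  0.0769] z [0.0737 0.0772 0.0785] rect [0.4615 0.4071] [0.046  0.0512] 5.3
stud 93 circ [0.4609 0.4075 0.0045] mean [0.4609 0.4082 0.0884] z [0.0848 0.088  0.0921] rect [0.461  0.4075] [0.008  0.0077] 55.3
```

View pics/s6.png

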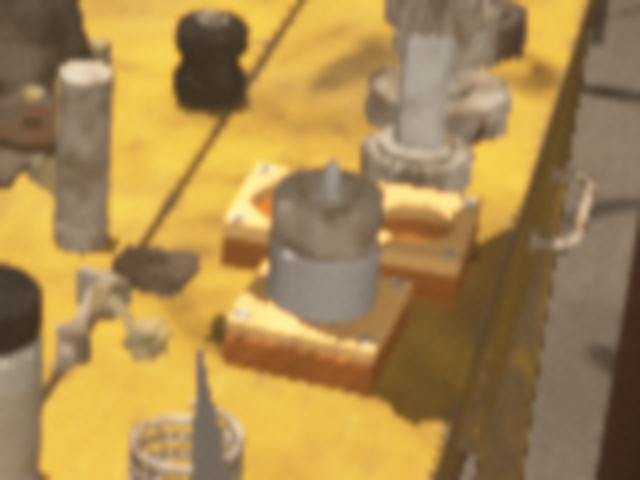

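Nut sits level on the sleeve with the stud tip through it, so the axle kit is done. Next I turn the tool at height to close along y for the bush and pin.

```bash
python3 -m creep '[[[0,0,-1],[0,0,1],62],[[0,0,-1],[0,0,1],62],[[0,0,0],[0,0,1],62],[[0,0,0],[0,0,1],62],[[0,0,0],[0,0,1],62]]'
python3 - <<'E'
from h import *
s=monitor.sense();print(s["joint_pos"].round(2))
E
python3 -m creep '[[[0,0,0],[0,0,1],62],[[0,0,0],[0,0,1],62],[[0,0,0],[0,0,1],62],[[0,0,0],[0,0,1],62],[[0,0,0],[0,0,1],62]]'
python3 - <<'E'
from h import *
s=monitor.sense();print(s["joint_pos"].round(2))
E
```

```text
time_s: 22.4
tcp_pos: [0.4613, 0.4058, 0.2575]
orientation: [2.661, 1.67, -0.005]
wrist_force: [-0.3, 0.7, -0.1]
finger_gap: 0.0619
grip_force: 0.0
[ 0.03  0.41 -1.05  1.48  0.36  1.46 -1.47]
time_s: 22.9
tcp_pos: [0.4612, 0.4057, 0.2571]
orientation: [3.001, 0.924, -0.005]
wrist_force: [-0.5, -0.7, -0.4]
finger_gap: 0.0619
grip_force: 0.0
[-0.03  0.37 -0.95  1.48  0.3   1.45 -1.96]
```

```bash
python3 -m creep '[[[0,0,0],[0,0,1],62],[[0,0,0],[0,0,1],62],[[0,0,0],[0,0,1],62],[[0,0,0],[0,0,0],62],[[0.1,0.64,0],[0,0,0],62]]'
python3 -m creep '[[[0.15,0.9,0],[0,0,0],62],[[0.15,0.9,0],[0,0,0],62],[[0.15,0.9,0],[0,0,0],62],[[0.15,0.9,0],[0,0,0],62],[[0.15,0.9,0],[0,0,0],62]]'
python3 -m creep '[[[0.15,0.9,0],[0,0,0],62],[[0.15,0.9,0],[0,0,0],62],[[0.15,0.9,0],[0,0,0],62],[[0.15,0.8,0],[0,0,0],62],[[0,0,0],[0,0,0],62]]'
python3 -m creep '[[[0,0,0.8],[0,0,0],62],[[0,0,1],[0,0,0],62],[[0,0,1],[0,0,0],62],[[0,0,0],[0,0,0],62],[[0,0,0],[0,0,0],62]]'
python3 - <<'E'
from h import *
s=monitor.sense();print(s["tcp_pos"],s["joint_pos"].round(2))
c=eyes.read_camera("wrist");W=cloud(c);save("w7.png",c)
fit("bush",W,(.574,.169),.044,.058,.03)
T=cloud(eyes.read_camera("top"));fit("bushT",T,(.574,.169),.044,.058,.03)
print(R.from_rotvec(s["orientation"]).as_matrix()[:2,:2].round(3))
E
```

```text
time_s: 23.4
tcp_pos: [0.4673, 0.3911, 0.258]
orientation: [-3.107, -0.462, 0.005]
wrist_force: [0.0, -0.7, 0.5]
finger_gap: 0.0622
grip_force: 0.0
time_s: 23.9
tcp_pos: [0.5298, 0.2644, 0.2581]
orientation: [3.108, 0.454, -0.003]
wrist_force: [0.1, 0.3, -0.4]
finger_gap: 0.0624
grip_force: 0.0
time_s: 24.4
tcp_pos: [0.5785, 0.1649, 0.2576]
orientation: [3.108, 0.442, -0.004]
wrist_force: [0.1, -1.3, -0.1]
finger_gap: 0.0619
grip_force: 0.0
time_s: 24.9
tcp_pos: [0.5762, 0.171, 0.1752]
orientation: [-3.108, -0.453, 0.003]
wrist_force: [-0.1, 0.2, 0.5]
finger_gap: 0.062
grip_force: 0.0
[0.57618005 0.1709681  0.17521281] [ 0.31  0.35 -0.79  1.63  0.26  1.27 -1.8 ]
bush 1567 circ [0.5749 0.1689 0.0201] mean [0.5761 0.1692 0.0481] z [0.0451 0.0483 0.0506] rect [0.5753 0.1689] [0.0392 0.0387] 16.9
bushT 105 circ [0.5739 0.1691 0.0199] mean [0.5645 0.1703 0.0487] z [0.0459 0.0485 0.0519] rect [0.5662 0.1705] [0.0393 0.0221] 78.6
[[ 0.958  0.285]
 [ 0.285 -0.958]]
```

View pics/w7.png

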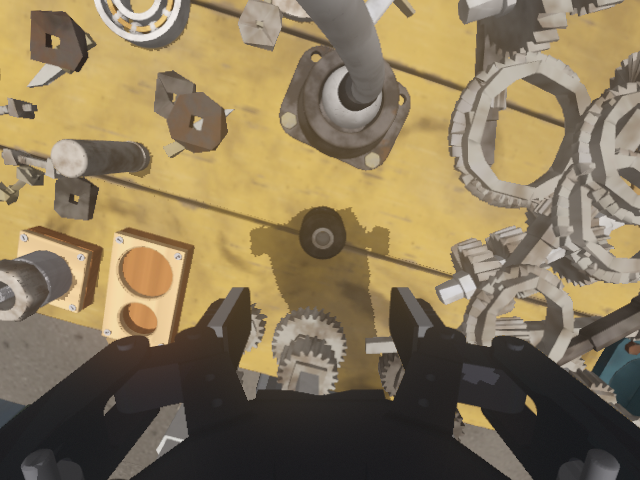

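Bush (322,232) is isolated. The lever (350,60) stands on the camera's side, so I'll turn the tool back part way before going down. I'm checking the lever base geometry first.

```bash
python3 - <<'E'
from h import *
c=eyes.read_camera("wrist");W=cloud(c);z=c["z_map"]>0
for lo in np.arange(.60,.70,.01):
    m=z&(W[...,0]>lo)&(W[...,0]<lo+.01)&(W[...,1]>.1)&(W[...,1]<.25)&(W[...,2]>.008)&(W[...,2]<.45)
    q=W[m]
    if len(q): print(round(lo,2),len(q),"y",q[:,1].min().round(3),q[:,1].max().round(3),"z",np.percentile(q[:,2],[50,99]).round(3))
E
python3 -m creep '[[[0,0,0],[0,0,-1],56],[[0,0,0],[0,0,-1],56],[[0,0,0],[0,0,-1],56],[[0,0,0],[0,0,-1],56],[[0,0,0],[0,0,-1],56]]'
python3 -m creep '[[[0,0,0],[0,0,-1],56],[[0,0,0],[0,0,-1],56],[[0,0,0],[0,0,-1],56],[[0,0,0],[0,0,-1],56],[[0,0,0],[0,0,0],56]]'
python3 - <<'E'
from h import *
s=monitor.sense();print(s["tcp_pos"],s["joint_pos"].round(2),R.from_rotvec(s["orientation"]).as_matrix()[:2,:2].round(3))
c=eyes.read_camera("wrist");W=cloud(c)
fit("bush",W,(.574,.169),.044,.058,.03)
E
```

```text
0.6 14720 y 0.11 0.168 z [0.262 0.281]
0.63 121 y 0.141 0.186 z [0.01  0.015]
0.64 1142 y 0.1 0.226 z [0.018 0.116]
0.65 1906 y 0.1 0.233 z [0.074 0.122]
0.66 2665 y 0.1 0.234 z [0.083 0.123]
0.67 7353 y 0.104 0.233 z [0.192 0.237]
0.68 1983 y 0.106 0.232 z [0.089 0.218]
0.69 1586 y 0.104 0.231 z [0.075 0.123]
time_s: 25.55
tcp_pos: [0.5776, 0.1708, 0.1772]
orientation: [2.883, 1.246, 0.004]
wrist_force: [0.0, -0.3, 0.3]
finger_gap: 0.056
grip_force: 0.0
time_s: 26.05
tcp_pos: [0.5776, 0.1707, 0.1769]
orientation: [2.565, 1.812, 0.003]
wrist_force: [-0.5, 0.2, -0.4]
finger_gap: 0.0558
grip_force: 0.0
[0.57758018 0.17065813 0.17689195] [ 0.43  0.4  -0.96  1.62  0.34  1.29 -0.92] [[ 0.334  0.943]
 [ 0.943 -0.334]]
bush 1541 circ [0.5745 0.1688 0.02  ] mean [0.5749 0.1699 0.0482] z [0.0451 0.0483 0.0507] rect [0.5747 0.169 ] [0.0393 0.0391] 70.5
```

```bash
python3 -m creep '[[[-0.09,-0.08,0.6],[0,0,0],56],[[0,0,1],[0,0,0],56],[[0,0,1],[0,0,0],56],[[0,0,1],[0,0,0],56],[[0,0,0.9],[0,0,0],56]]'
python3 -m creep '[[[0,0,0.6],[0,0,0],56],[[0,0,0.25],[0,0,0],56],[[0,0,0.1],[0,0,0],56],[[0,0,0],[0,0,0],56],[[0,0,0],[0,0,0],56]]'
```

```text
time_s: 26.6
tcp_pos: [0.574, 0.1684, 0.0398]
orientation: [2.568, 1.808, 0.001]
wrist_force: [0.6, -0.3, -0.3]
finger_gap: 0.0564
grip_force: 0.0
time_s: 27.1
tcp_pos: [0.5746, 0.169, 0.0133]
orientation: [2.566, 1.812, 0.003]
wrist_force: [0.6, 0.7, 0.0]
finger_gap: 0.0559
grip_force: 0.0
```

```bash
python3 -m creep '[[[0,0,0],[0,0,0],20],[[0,0,0],[0,0,0],20],[[0,0,0],[0,0,0],20],[[0,0,0],[0,0,0],20],[[0,0,0],[0,0,0],20]]'
python3 -m creep '[[[0,0,0],[0,0,0],20],[[0,0,0],[0,0,0],20],[[0,0,-0.3],[0,0,0],20],[[0,0,-0.6],[0,0,0],20],[[0,0,-0.8],[0,0,0],20]]'
python3 -m creep '[[[0,0,-0.8],[0,0,0],20],[[0,0,-0.8],[0,0,0],20],[[0,0,-0.8],[0,0,0],20],[[0,0,-0.8],[0,0,0],20],[[0,0,0],[0,0,0],20]]'
```

```text
time_s: 27.6
tcp_pos: [0.5745, 0.1689, 0.0133]
orientation: [2.565, 1.812, 0.002]
wrist_force: [-1.4, -0.8, 6.4]
finger_gap: 0.0379
grip_force: 59.9
time_s: 28.1
tcp_pos: [0.5728, 0.1684, 0.0635]
orientation: [-2.565, -1.812, 0.003]
wrist_force: [-0.6, -0.3, -2.2]
finger_gap: 0.0377
grip_force: 60.2
time_s: 28.6
tcp_pos: [0.5757, 0.1699, 0.1637]
orientation: [2.563, 1.811, 0.01]
wrist_force: [0.5, 0.3, -0.1]
finger_gap: 0.0382
grip_force: 60.3
```

```bash
python3 -m creep '[[[0.4,-0.47,0],[0,0,0],20],[[0.6,-0.71,0],[0,0,0],20],[[0.6,-0.71,0],[0,0,0],20],[[0.6,-0.71,0],[0,0,0],20],[[0.6,-0.71,0],[0,0,0],20]]'
python3 -m creep '[[[0.5,-0.6,0],[0,0,0],20],[[0.39,-0.46,0],[0,0,0],20],[[0,0,0],[0,0,0],20],[[0,0,0],[0,0,0],20],[[0,0,0],[0,0,0],20]]'
python3 - <<'E'
from h import *
s=monitor.sense();print(s["tcp_pos"],s["finger_gap"]);x,y,z=s["tcp_pos"]
c=eyes.read_camera("wrist");W=cloud(c);save("w8.png",c)
fit("bush",W,(x,y),z+.03,z+.05,.03)
for n in("side","top"):
    t=eyes.read_camera(n);T=cloud(t);fit(n+" holeb",T,(.465,.3175),.02,.03,.07)
    if n=="side":
        P=proj(t,[[x,y,.1]])[0].astype(int);cv2.imwrite("pics/s8.png",cv2.resize(t["color"][P[1]-60:P[1]+60,P[0]-80:P[0]+80][:,:,::-1],None,fx=4,fy=4))
E
```

```text
time_s: 29.1
tcp_pos: [0.5054, 0.2827, 0.1576]
orientation: [-2.564, -1.814, 0.004]
wrist_force: [0.5, -0.0, -0.6]
finger_gap: 0.0381
grip_force: 60.3
time_s: 29.6
tcp_pos: [0.4875, 0.3154, 0.1583]
orientation: [2.567, 1.81, -0.002]
wrist_force: [-0.2, 0.3, -0.8]
finger_gap: 0.0377
grip_force: 60.3
[0.48746891 0.31542219 0.158251  ] 0.03771144722437305
bush 9685 circ [0.4898 0.3224 0.0291] mean [0.489  0.3191 0.1942] z [0.1898 0.1934 0.2024] rect [0.4863 0.317 ] [0.0397 0.0562] 55.8
side holeb 270 circ [0.4336 0.3178 0.0403] mean [0.4276 0.3184 0.0226] z [0.0207 0.0227 0.0241] rect [0.4312 0.3185] [0.0496 0.0712] 5.7
top holeb 397 circ [0.4666 0.3407 0.0542] mean [0.4627 0.3412 0.0255] z [0.0225 0.0255 0.0282] rect [0.4665 0.3368] [0.0271 0.1066] 89.5
```

View pics/s8.png

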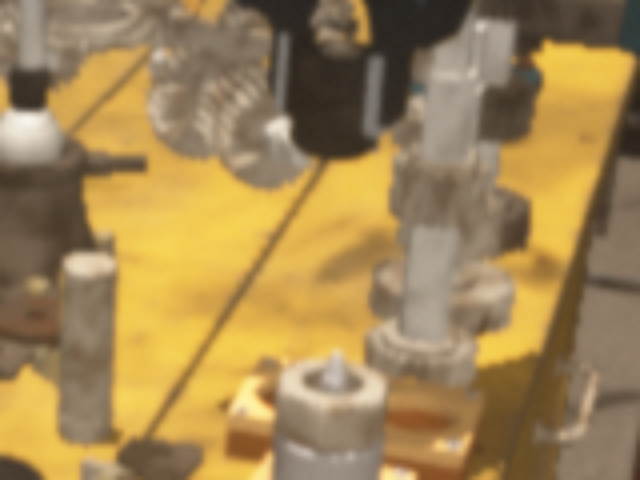

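Bush hangs straight in the fingers at (330,90), not tilted. I'm lowering it into the wide pocket.

```bash
python3 -m creep '[[[0.06,0,0.5],[0,0,0],20],[[0,0,0.8],[0,0,0],20],[[0,0,0.8],[0,0,0],20],[[0,0,0.8],[0,0,0],20],[[0,0,0.4],[0,0,0],20]]'
python3 -m creep '[[[0,0,0.3],[0,0,0],20],[[0,0,0.2],[0,0,0],20],[[0,0,0.1],[0,0,0],20],[[0,0,0],[0,0,0],20],[[0,0,0],[0,0,0],20]]'
python3 -m creep '[[[0,0,0.1],[0,0,0],20],[[0,0,0.08],[0,0,0],20],[[0,0,0.08],[0,0,0],20],[[0,0,0],[0,0,0],20],[[0,0,0],[0,0,0],20]]'
```

```text
time_s: 30.25
tcp_pos: [0.4864, 0.317, 0.0568]
orientation: [-2.566, -1.812, 0.007]
wrist_force: [0.5, 0.1, -0.6]
finger_gap: 0.0378
grip_force: 60.3
time_s: 30.75
tcp_pos: [0.4882, 0.3188, 0.0427]
orientation: [2.566, 1.812, 0.002]
wrist_force: [0.3, 0.7, -0.5]
finger_gap: 0.0382
grip_force: 60.3
time_s: 31.25
tcp_pos: [0.4876, 0.3185, 0.0341]
orientation: [-2.566, -1.813, 0.0]
wrist_force: [-0.6, 1.8, -1.1]
finger_gap: 0.0377
grip_force: 60.3
```

```bash
python3 -m creep '[[[-0.04,0,0.06],[0,0,0],20],[[0,0,0.05],[0,0,0],20],[[0,0,0.03],[0,0,0],20],[[0,0,0],[0,0,0],20],[[0,0,0],[0,0,0],20]]'
```

```text
time_s: 31.75
tcp_pos: [0.4873, 0.3174, 0.03]
orientation: [2.566, 1.813, -0.0]
wrist_force: [-0.6, -1.0, -1.7]
finger_gap: 0.038
grip_force: 60.3
```

```bash
python3 -m creep '[[[0,0,0],[0,0,0],52],[[0,0,0],[0,0,0],52],[[0,0,0],[0,0,0],52],[[0,0,-0.5],[0,0,0],52],[[0,0,-0.8],[0,0,0],52]]'
python3 -m creep '[[[0,0,-1],[0,0,0],52],[[0,0,-1],[0,0,0],52],[[0,0,-1],[0,0,0],52],[[0,0,-1],[0,0,0],52],[[0,0,-0.6],[0,0,0],52]]'
python3 -m creep '[[[0.55,0.7,0],[0,0,0],56],[[0.55,0.7,0],[0,0,0],56],[[0.55,0.7,0],[0,0,0],56],[[0.55,0.7,0],[0,0,0],56],[[0,0,0],[0,0,1],56]]'
python3 -m creep '[[[0,0,0],[0,0,1],56],[[0,0,0],[0,0,1],56],[[0,0,0],[0,0,1],56],[[0,0,0],[0,0,1],56],[[0,0,0],[0,0,1],56]]'
python3 -m creep '[[[0,0,0],[0,0,1],56],[[0,0,0],[0,0,1],56],[[0,0,0],[0,0,0],56],[[0,0,0],[0,0,0],56],[[0,0,0],[0,0,0],56]]'
python3 - <<'E'
from h import *
s=monitor.sense();print(s["tcp_pos"],s["joint_pos"].round(2),R.from_rotvec(s["orientation"]).as_matrix()[:2,:2].round(3))
c=eyes.read_camera("wrist");W=cloud(c);save("w9.png",c)
T=cloud(eyes.read_camera("top"))
fit("pinW",W,(.5885,.3525),.08,.1,.03)
fit("bushT",T,(.488,.3172),.055,.075,.035);fit("bushW",W,(.488,.3172),.055,.075,.035)
E
```

```text
time_s: 32.25
tcp_pos: [0.4864, 0.3168, 0.0689]
orientation: [-2.565, -1.813, 0.004]
wrist_force: [-0.8, 0.3, 0.2]
finger_gap: 0.0519
grip_force: 0.0
time_s: 32.75
tcp_pos: [0.4878, 0.3185, 0.2108]
orientation: [2.565, 1.813, 0.006]
wrist_force: [0.3, 0.6, 0.0]
finger_gap: 0.0521
grip_force: 0.0
time_s: 33.25
tcp_pos: [0.5913, 0.3515, 0.2069]
orientation: [-2.66, -1.669, -0.001]
wrist_force: [0.2, -0.6, -0.0]
finger_gap: 0.0557
grip_force: 0.0
time_s: 33.75
tcp_pos: [0.5884, 0.3518, 0.2084]
orientation: [-3.002, -0.925, -0.001]
wrist_force: [0.3, 0.6, -0.1]
finger_gap: 0.056
grip_force: 0.0
time_s: 34.25
tcp_pos: [0.5885, 0.3516, 0.2074]
orientation: [-3.081, -0.615, -0.0]
wrist_force: [0.1, 0.5, 0.6]
finger_gap: 0.056
grip_force: 0.0
[0.58850401 0.35157262 0.20743782] [-0.04  0.52 -0.78  1.36  0.36  1.4  -1.99] [[ 0.923  0.384]
 [ 0.384 -0.923]]
pinW 841 circ [0.589  0.3523 0.0132] mean [0.5901 0.3527 0.0899] z [0.0864 0.0903 0.0915] rect [0.5893 0.3523] [0.0254 0.025 ] 23.6
bushT 285 circ [0.4873 0.3178 0.02  ] mean [0.4873 0.3182 0.0651] z [0.0615 0.0652 0.0683] rect [0.4872 0.3178] [0.0384 0.0373] 45.7
bushW 1237 circ [0.4876 0.3176 0.0206] mean [0.4906 0.3184 0.0635] z [0.0574 0.0643 0.0667] rect [0.4876 0.3175] [0.04   0.0383] 22.3
```

View pics/w9.png

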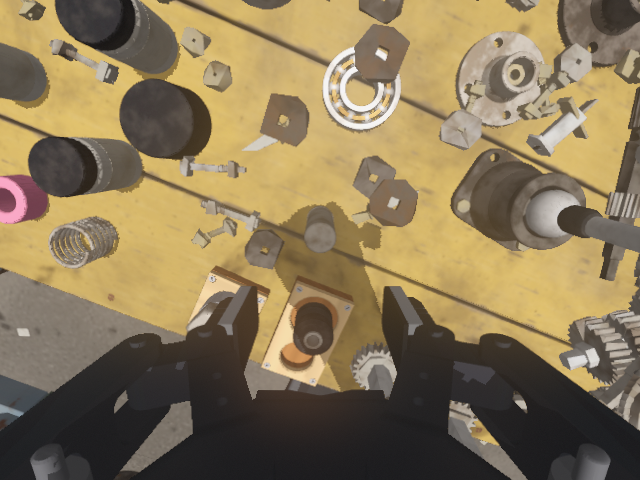

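Bush is seated in the pocket (315,325), its top at 65 mm. The pin is at (320,228), with no scrap along the closing line.

```bash
python3 -m creep '[[[0.03,-0.02,0.6],[0,0,0],56],[[0,0,1],[0,0,0],56],[[0,0,1],[0,0,0],56],[[0,0,1],[0,0,0],56],[[0,0,0.9],[0,0,0],56]]'
python3 -m creep '[[[0,0,0.6],[0,0,0],56],[[0,0,0.3],[0,0,0],56],[[0,0,0],[0,0,0],56],[[0,0,0],[0,0,0],56],[[0,0,0],[0,0,0],56]]'
python3 -m creep '[[[0,0,0],[0,0,0],10],[[0,0,0],[0,0,0],10],[[0,0,0],[0,0,0],10],[[0,0,0],[0,0,0],10],[[0,0,0],[0,0,0],10]]'
python3 -m creep '[[[0,0,0],[0,0,0],10],[[0,0,0],[0,0,0],10],[[0,0,0],[0,0,0],10],[[0,0,0],[0,0,0],10],[[0,0,0],[0,0,0],10]]'
```

```text
time_s: 34.85
tcp_pos: [0.5882, 0.3517, 0.0688]
orientation: [3.081, 0.613, -0.004]
wrist_force: [1.3, 0.0, -0.1]
finger_gap: 0.0558
grip_force: 0.0
time_s: 35.35
tcp_pos: [0.5901, 0.3531, 0.0467]
orientation: [-3.081, -0.612, -0.004]
wrist_force: [0.3, -0.1, -0.2]
finger_gap: 0.0558
grip_force: 0.0
time_s: 35.85
tcp_pos: [0.5897, 0.3525, 0.046]
orientation: [3.081, 0.612, 0.002]
wrist_force: [-1.1, -1.4, 5.2]
finger_gap: 0.0246
grip_force: 58.6
time_s: 36.35
tcp_pos: [0.5897, 0.3525, 0.046]
orientation: [-3.081, -0.612, -0.002]
wrist_force: [-1.9, -0.7, 4.8]
finger_gap: 0.0247
grip_force: 58.6
```

```bash
python3 -m creep '[[[0,0,-0.4],[0,0,0],10],[[0,0,-0.8],[0,0,0],10],[[0,0,-1],[0,0,0],10],[[0,0,-1],[0,0,0],10],[[0,0,-1],[0,0,0],10]]'
python3 -m creep '[[[0,0,-0.5],[0,0,0],10],[[-0.5,-0.09,0],[0,0,0],10],[[-0.8,-0.14,0],[0,0,0],10],[[-0.8,-0.14,0],[0,0,0],10],[[-0.8,-0.14,0],[0,0,0],10]]'
python3 -m creep '[[[-0.8,-0.14,0],[0,0,0],10],[[-0.8,-0.14,0],[0,0,0],10],[[-0.64,-0.1,0],[0,0,0],10],[[0,0,0],[0,0,0],10],[[0,0,0],[0,0,0],10]]'
python3 -m creep '[[[0,0,0],[0,0,0],10],[[0,0,0],[0,0,0],10],[[0,0,0],[0,0,0],10],[[0,0,0],[0,0,0],10],[[0,0,0],[0,0,0],10]]'
python3 - <<'E'
from h import *
s=monitor.sense();print(s["tcp_pos"],s["joint_pos"].round(2));x,y,z=s["tcp_pos"]
c=eyes.read_camera("wrist");save("w10.png",c);W=cloud(c);fit("pin",W,(x,y),z+.03,z+.06,.02)
t=eyes.read_camera("side")
P=proj(t,[[x,y,.11]])[0].astype(int);cv2.imwrite("pics/s10.png",cv2.resize(t["color"][P[1]-60:P[1]+60,P[0]-80:P[0]+80][:,:,::-1],None,fx=4,fy=4))
T=cloud(t);
for a in(.13,.15): fit("pinS",T,(x,y),a,a+.02,.025)
fit("pinlow",W,(x,y),.13,z-.01,.03)
E
```

```text
time_s: 36.85
tcp_pos: [0.5882, 0.3519, 0.171]
orientation: [3.081, 0.613, -0.004]
wrist_force: [-0.2, 1.1, -3.5]
finger_gap: 0.0245
grip_force: 59.2
time_s: 37.35
tcp_pos: [0.5011, 0.3326, 0.1845]
orientation: [3.081, 0.612, -0.004]
wrist_force: [-0.7, -0.4, -4.3]
finger_gap: 0.0243
grip_force: 59.3
time_s: 37.85
tcp_pos: [0.4362, 0.3176, 0.1855]
orientation: [3.08, 0.612, -0.0]
wrist_force: [-0.2, -0.6, -4.1]
finger_gap: 0.0249
grip_force: 59.6
time_s: 38.35
tcp_pos: [0.4365, 0.3182, 0.1859]
orientation: [-3.081, -0.612, 0.0]
wrist_force: [0.1, -0.6, -4.3]
finger_gap: 0.0246
grip_force: 59.6
[0.43653676 0.31818537 0.18586645] [ 0.12  0.2  -0.88  1.76  0.17  1.25 -1.99]
pin 6588 circ [0.4379 0.3187 0.0192] mean [0.44   0.3196 0.2284] z [0.2187 0.23   0.2346] rect [0.4364 0.3183] [0.0269 0.0337] 22.9
pinS 79 circ [0.4357 0.3225 0.0127] mean [0.4347 0.3286 0.1447] z [0.1402 0.1445 0.1493] rect [0.4353 0.3277] [0.025  0.0126] 4.8
pinS 169 circ [0.4359 0.3232 0.0139] mean [0.4347 0.3283 0.1597] z [0.1511 0.1593 0.1692] rect [0.4355 0.3271] [0.0267 0.0171] 3.7
pinlow 868 circ [0.4375 0.3181 0.0139] mean [0.4457 0.3219 0.1607] z [0.1448 0.1605 0.1744] rect [0.4422 0.3197] [0.0151 0.0274] 17.0
```

View pics/s10.png

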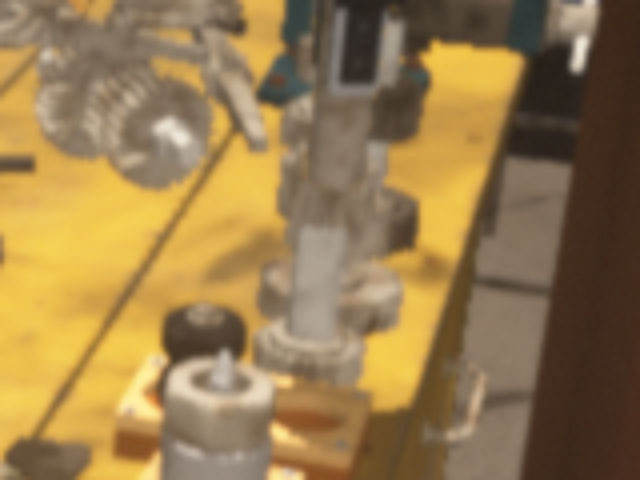

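Pin is vertical in the fingers (345,150). The bush and nut kits are in place below, so I'm lowering the pin into the deep hole.

```bash
python3 -m creep '[[[0,0,0.4],[0,0,0],10],[[0,0,0.7],[0,0,0],10],[[0,0,0.8],[0,0,0],10],[[0,0,0.7],[0,0,0],10],[[0,0,0.4],[0,0,0],10]]'
python3 -m creep '[[[0,0,0.2],[0,0,0],10],[[0,0,0],[0,0,0],10],[[0,0,0],[0,0,0],10],[[0,0,0],[0,0,0],10],[[0,0,0],[0,0,0],10]]'
python3 -m creep '[[[0,0,0.3],[0,0,0],10],[[0,0,0.3],[0,0,0],10],[[0,0,0.3],[0,0,0],10],[[0,0,0],[0,0,0],10],[[0,0,0],[0,0,0],10]]'
```

```text
time_s: 38.95
tcp_pos: [0.4352, 0.3171, 0.0934]
orientation: [3.08, 0.612, -0.005]
wrist_force: [0.6, 0.0, -4.3]
finger_gap: 0.0251
grip_force: 59.6
time_s: 39.45
tcp_pos: [0.437, 0.3184, 0.0908]
orientation: [-3.081, -0.612, -0.002]
wrist_force: [-0.7, -0.2, -4.5]
finger_gap: 0.0247
grip_force: 59.6
time_s: 39.95
tcp_pos: [0.4361, 0.318, 0.0624]
orientation: [3.081, 0.612, -0.002]
wrist_force: [0.0, 0.5, -3.9]
finger_gap: 0.0245
grip_force: 59.6
```

Pin bottom is about 16 mm up, inside the hole. About 10 mm to go.

```bash
python3 -m creep '[[[0,0,0.12],[0,0,0],10],[[0,0,0.1],[0,0,0],10],[[0,0,0.06],[0,0,0],10],[[0,0,0.04],[0,0,0],10],[[0,0,0],[0,0,0],10]]'
python3 -m creep '[[[0,0,0.015],[0,0,0],10],[[0,0,0],[0,0,0],10],[[0,0,0],[0,0,0],10],[[0,0,0],[0,0,0],10],[[0,0,0],[0,0,0],10]]'
```

```text
time_s: 40.45
tcp_pos: [0.4364, 0.3181, 0.0532]
orientation: [3.081, 0.612, -0.0]
wrist_force: [-0.6, -0.2, -5.0]
finger_gap: 0.0247
grip_force: 59.6
time_s: 40.95
tcp_pos: [0.4365, 0.3181, 0.053]
orientation: [3.081, 0.612, 0.0]
wrist_force: [-0.9, -0.3, -4.7]
finger_gap: 0.0246
grip_force: 59.6
```

```bash
python3 -m creep '[[[0,0,0.03],[0,0,0],10],[[0,0,0],[0,0,0],10],[[0,0,0],[0,0,0],10],[[0,0,0],[0,0,0],10],[[0,0,0],[0,0,0],10]]'
python3 -m creep '[[[0,0,0],[0,0,0],40],[[0,0,0],[0,0,0],40],[[0,0,0],[0,0,0],40],[[0,0,0],[0,0,0],40],[[0,0,0],[0,0,0],40]]'
python3 -m creep '[[[0,0,-0.3],[0,0,0],40],[[0,0,-0.6],[0,0,0],40],[[0,0,-1],[0,0,0],40],[[0,0,-1],[0,0,0],40],[[0,0,-1],[0,0,0],40]]'
python3 -m creep '[[[0,0,-1],[0,0,0],40],[[0,0,-1],[0,0,0],40],[[0,0,-0.5],[0,0,0],40],[[0,0,0],[0,0,0],40],[[0,0,0],[0,0,0],40]]'
python3 - <<'E'
from h import *
c=eyes.read_camera("wrist");save("w11.png",c);W=cloud(c)
fit("pin",W,(.437,.318),.07,.11,.03);fit("bush",W,(.488,.317),.055,.075,.03)
t=eyes.read_camera("side");T=cloud(t);fit("pinS",T,(.437,.318),.07,.11,.03)
for q in("bearing","spring","jar"):print(q,find(t,q)[:1])
P=proj(t,[[.455,.36,.07]])[0].astype(int);cv2.imwrite("pics/s11.png",cv2.resize(t["color"][P[1]-60:P[1]+60,P[0]-80:P[0]+80][:,:,::-1],None,fx=4,fy=4))
E
```

```text
time_s: 41.45
tcp_pos: [0.4364, 0.3181, 0.052]
orientation: [3.081, 0.612, -0.0]
wrist_force: [0.2, -0.8, -4.8]
finger_gap: 0.0246
grip_force: 59.7
time_s: 41.95
tcp_pos: [0.4366, 0.3182, 0.0522]
orientation: [-3.081, -0.612, -0.001]
wrist_force: [-0.3, 0.2, -0.5]
finger_gap: 0.0402
grip_force: 0.0
time_s: 42.45
tcp_pos: [0.4363, 0.3183, 0.1708]
orientation: [-3.081, -0.613, -0.001]
wrist_force: [0.6, 0.8, 0.3]
finger_gap: 0.04
grip_force: 0.0
time_s: 42.95
tcp_pos: [0.4361, 0.3178, 0.2432]
orientation: [3.081, 0.612, -0.001]
wrist_force: [1.0, -0.1, 0.4]
finger_gap: 0.0397
grip_force: 0.0
pin 761 circ [0.436  0.3181 0.013 ] mean [0.4376 0.3187 0.0942] z [0.0778 0.0963 0.0976] rect [0.436  0.3184] [0.0252 0.0252] 20.1
bush 1284 circ [0.4874 0.3175 0.0202] mean [0.4878 0.3181 0.064 ] z [0.0608 0.0642 0.0666] rect [0.4876 0.3177] [0.039  0.0398] 66.9
pinS 240 circ [0.4352 0.3206 0.0149] mean [0.4344 0.3265 0.0854] z [0.0718 0.0866 0.0955] rect [0.4353 0.3216] [0.026  0.0271] 53.1
bearing [([0.7127, 0.3791, 0.0128], 0.59, [267.0, 227.0])]
spring [([0.4842, 0.5762, 0.027], 0.92, [352.0, 299.0])]
jar [([0.5544, 0.5823, 0.0519], 0.92, [307.0, 278.0])]
```

View pics/s11.png

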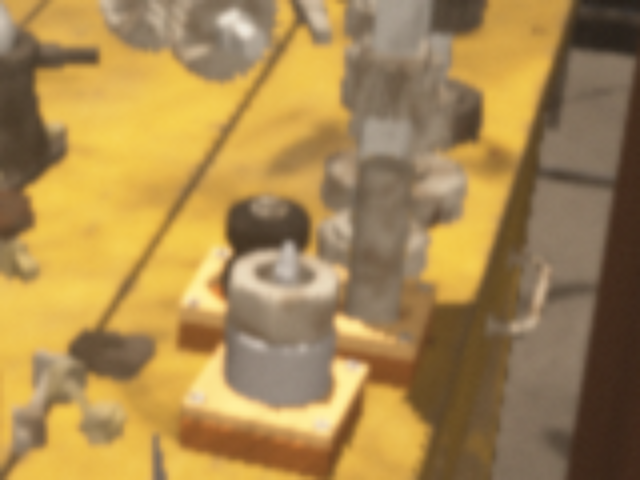

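The pin stands upright in the hole (380,230) with its top at 96 mm. The bush (268,225) is seated, and the nut is on the sleeve on the stud. The arm is clear, so I'm handing in.

```bash
python3 -c "
from cell import close_job
print(close_job())"
```

```text
the job is handed in; nothing more can be done
None
```

Both kits are made up and handed in at about 43 s of the 109 s allowed: the sleeve then the nut over the stud, the bush in the wide pocket and the pin upright in the deep hole, with the spring, bearing and jar where they were.

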